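# Build the two packing piers and lay the batten across

## Robot

A 6-joint arm with a two-finger parallel gripper is mounted at the origin on the work surface; the furniture and walls round the work are solid. World frame = base frame: x ahead of the robot, y to its left, z up, the work surface at z = 0. Lengths are in mm, angles in rad, forces in N, time in s.
With the tool pointing down it reaches from about 300 to 775 mm from the base axis. Payload 14.6 kg.
Tool frame: the origin (TCP) lies at the centre of the arm's flange, where the gripper is bolted on; the fingertips stand 199 mm ahead of it and the grasp point (between the pads) lies 180 mm ahead of it; z points along the fingers, y is the line along which they close (so a half turn about z gives the same grasp; the last joint's range is limited). The gripper opens to 94 mm and grips with 3 to 60 N. Pads are 16 mm wide; open, the fingers measure 119 mm over their backs; the gripper's body (75 mm by 177 mm) begins 78 mm behind the grasp point.
Start: joints at [1.122, 0.3, 1.521, -0, 1.321, -0.067], TCP at [204.923, 510.39, 404.646] pointing down, gripper open.
Joint ranges: [-3.03, 3.03], [-0.79, 2.21], [0.23, 2.52], [-1.04, 4.18], [0, 3.07], [-2.55, 2.55]. Speed limits (rad/s): [2.22, 2.22, 2.57, 3.14, 3.14, 3.14].

## Interface

Orientations are given as [roll, pitch, yaw] about the fixed x, y, z axes, in that order (R = Rz(yaw) Ry(pitch) Rx(roll)).
In Python, from cell import manip, optics, workorder gives the robot as it stands.
- The arm moves only by the tool step_arm, never from a script. Its argument "increments" is a list that holds one entry, the list of rows, each a list of 7 numbers: the turn, a rotation vector about the tool's x, y, z as a fraction of full scale, then the shift along the tool's x, y, z as a fraction of full scale, then the closure, from -1 (fully open) to 1 (shut). In form: [[[wx, wy, wz, tx, ty, tz, fingers], ...]]. A call has 1 to 5 rows; each row shifts and turns the commanded pose from where the row before left it, along the tool's axes as they then stand; what a row does not reach is not made up. Full scale, the value 1, is 40 mm for a shift and 45 degrees for a turn. A row lasts 1/10 s, in which the tool goes at most 50 mm and 8.59 degrees, less where a joint would pass 70% of its speed; a pose out of reach is approached as far as the arm can. A call with a number of a shift or a turn outside -1 to 1 is refused whole. A call with a gripper value outside its range is refused whole. The fingers move at their own pace and stop on an object; "newtons" is the grip in N (left out, the last holds). Time passes only in rows, so rows that do not move let the fingers close. It gives the time, the measured TCP pose, the force, the opening and the grip force at its end, in the units of the state.
- manip.read_state(): the state, without advancing time (a new reading comes with each control period).
- optics.camera(name): name is "scene" or "top"; returns a dict with "frame" (384x512x3 uint8, red, green, blue), "range_z" (384x512 float32, mm along the optical axis (not along the pixel's ray), 0 where there is no reading), "mtx" (3x3 intrinsics, pixels), "cam_to_world" (4x4, takes a point from camera to world coordinates). Camera axes: x right, y down, z forward; pixel columns grow to the right and rows downward; lengths in mm; the calibration is good to about 2 mm. A picture is of the moment at which its call begins.
- workorder.sign_off(): hands the job in; it is judged then, once.
The state is a dict: "clock": time; "joints": joint angles; "qd": joint speeds; "effort": joint torques, N m; "eef_pos": TCP position; "eef_rot": TCP orientation; "wrist_force": force on the tool from outside, world axes, zero at the start; "moment": the same for the moment, N m; "finger_gap": finger opening in mm; "finger_force": force on a finger pad.
Only numpy, scipy, OpenCV 4.12 (cv2) and the standard library are available. Lean on these libraries where they do the work, as an engineer would, in place of code of your own. Each camera call takes 0.05 s, during which the arm holds its last target. There are 200 camera calls.

## Task

Set up a level drying rest for a panel. On the square cork pad stack the dark square block with the flat board on top; on the long cork pad stack the short thick block with the long slender bar on top, each piece centred over its pad and square with it, pieces on the long pad lengthwise along it. Finally lay the long batten level across both piers, over the middle of both, without shifting the yellow or the red screwdriver that lie between the pieces.

Things in the scene. Friction and masses are not known exactly. Their poses are not given: they have to be found in the camera images.
- square_pad_top (a point): Centre of the top face of the square pad, a cork-faced plywood plate 84x84 mm, 14 mm high, fixed to the table; its x and y axes run parallel to its edges, z up.
- long_pad_top (a point): Centre of the top face of the long pad, a cork-faced plywood plate 62x112 mm, 12 mm high, fixed to the table; its y axis runs along its 112 mm length, z up. (With the stated pieces both piers reach the same height, 79 mm above the table.)
- dark_block_mid (a point): Centre of the dark brown wooden block, loose, 60x60 mm and 45 mm high as it lies; x and y parallel to its sides, z up. About 0.11 kg.
- flat_board_mid (a point): Centre of the flat light-brown wooden board, loose, 40 mm wide (x), 120 mm long (y), 20 mm high as it lies. About 0.07 kg.
- short_block_mid (a point): Centre of the short thick light-brown wooden block, loose, 45 mm wide (x), 90 mm long (y), 35 mm high as it lies. About 0.1 kg.
- bar_mid (a point): Centre of the slender pale wooden bar of square section, loose, 32 mm wide (x), 130 mm long (y), 32 mm high as it lies. About 0.09 kg.
- batten_mid (a point): Centre of the straight pale wooden batten, loose, the longest piece: 40 mm wide (x), 300 mm long (y), 20 mm high as it lies, with a small dark screw hole near each end. About 0.13 kg.
- red_driver_mid (a point): Bystander: screwdriver with a red handle, 29x198x28 mm (long along y), lying flat; this point is at its middle, halfway up. Leave it where it lies.
- driver_mid (a point): Bystander: screwdriver with a yellow handle, 29x165x28 mm (long along y), lying flat; this point is at its middle, halfway up. Leave it where it lies.

How it is judged:
By the outcome, as a careful person would: the job done as asked, in the order asked, and still so for the second after the job is handed in, with the robot touching nothing.
It also fails if it takes over 128 s, if anything falls off the work surface, if the arm or the gripper's body presses on something with over 40 N, if the wrist force passes 120 N, or if a joint passes its speed limit or range.

## Working session

There is one attempt and no reset: what is moved stays moved. The work goes in short steps, Python scripts to look and compute and a tool call to move; the robot and the scene stay as the last step left them, time stands still between calls to the robot, and variables do not carry over. Pictures are saved under pics/ and viewed, at most 14 in all, crops included, and the job is handed in when it is done.

Besides the shell and the picture viewer there is one more tool, called after "Emit:" by a JSON object that holds its "api" and its "payload". step_arm: Moves the arm, as the interface text tells. Its arguments: {"type":"object","properties":{"increments":{"type":"array","items":{"type":"array","items":{"type":"array","items":{"type":"number"}}}},"newtons":{"type":"number"}},"required":["increments"]}

```bash
ls; mkdir -p pics; python3 - <<'E'
from cell import manip, optics
import cv2,numpy as np
for n in("scene","top"):
    c=optics.camera(n);np.savez(f"{n}0.npz",**c)
    cv2.imwrite(f"pics/{n}0.png",cv2.resize(c["frame"][:,:,::-1],(800,600)))
    print(n,c["mtx"].round(1).tolist(),c["cam_to_world"].round(3).tolist(),(c["range_z"]>0).mean())
print(manip.read_state())
E
```

```text
pics
scene [[359.6, 0.0, 252.7], [0.0, 359.6, 190.5], [0.0, 0.0, 1.0]] [[0.642, -0.521, 0.563, -69.083], [-0.767, -0.431, 0.476, -508.881], [-0.005, -0.737, -0.676, 753.74], [0.0, 0.0, 0.0, 1.0]] 0.9550018310546875
top [[356.8, 0.0, 254.6], [0.0, 356.8, 192.5], [0.0, 0.0, 1.0]] [[0.026, -0.991, 0.128, 356.396], [-1.0, -0.024, 0.018, -11.132], [-0.015, -0.128, -0.992, 1143.058], [0.0, 0.0, 0.0, 1.0]] 0.9959360758463541
{'clock': 0.1, 'joints': array([ 1.12238183e+00,  3.00380804e-01,  1.52150446e+00,  2.37218996e-05,
        1.32070841e+00, -6.66061989e-02]), 'qd': array([ 0.00058473, -0.00088221, -0.00259362,  0.00116635,  0.000142  ,
        0.00181551]), 'effort': array([ 1.91318293e-03, -5.32642829e+01, -3.53284013e+01,  7.09969271e-02,
        2.35127733e-02, -6.40912049e-05]), 'eef_pos': array([204.91969688, 510.36454083, 404.16817368]), 'eef_rot': array([-3.14059538e+00, -8.95521800e-05,  2.75977843e+00]), 'wrist_force': array([ 0.13945307, -0.23076145,  0.6399662 ]), 'moment': array([-0.01848878, -0.01444858, -0.00837675]), 'finger_force': 0.0, 'finger_gap': 93.99349653486519}
```

View pics/top0.png

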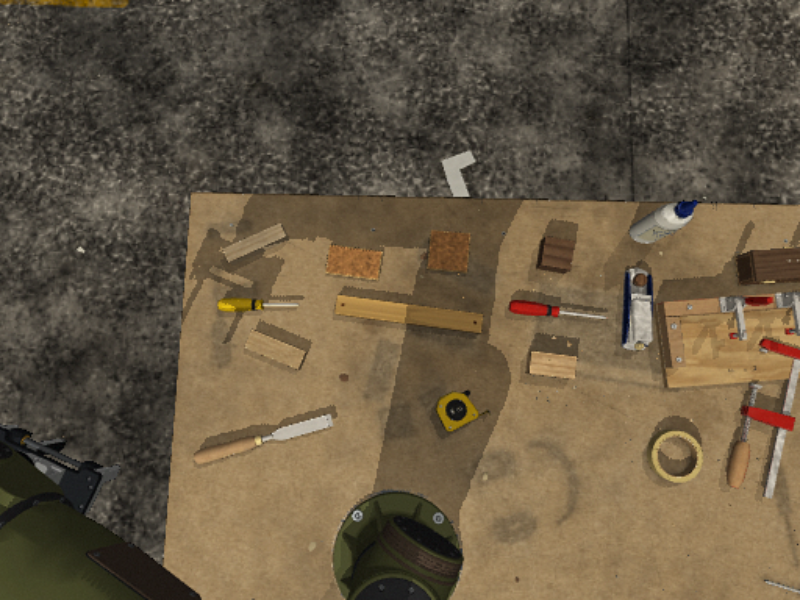

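View pics/scene0.png

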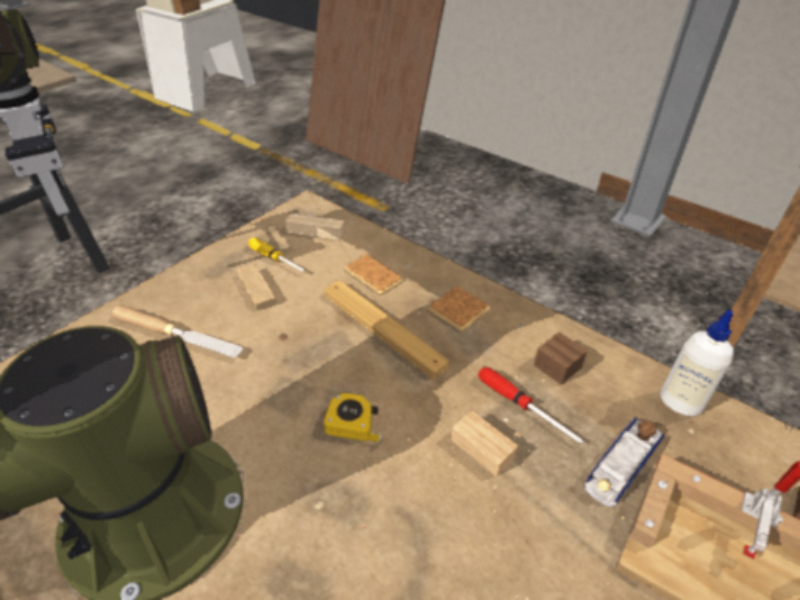

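The top view (800×600 pixels) shows:
- **Pieces:** bar (253,243), flat board (275,347), batten (409,313), dark block (556,254) and short block (553,362).
- **Pads:** long pad (354,262) and square pad (448,251).
- **Screwdrivers:** yellow (258,305) and red (557,310).
- **Stray item:** a small stick at (231,276).

The scene view agrees with this.

```bash
cat > h.py <<'E'
import numpy as np,cv2
from cell import manip,optics
def world(c):
    z=c["range_z"];v,u=np.indices(z.shape);K=c["mtx"];T=c["cam_to_world"]
    P=np.stack([(u-K[0,2])*z/K[0,0],(v-K[1,2])*z/K[1,1],z],-1)
    W=P@T[:3,:3].T+T[:3,3];W[z<=0]=np.nan;return W
def pix(c,p):
    T=c["cam_to_world"];q=c["mtx"]@(T[:3,:3].T@(np.asarray(p,float)-T[:3,3]));return q[:2]/q[2]
def ray(c,uv,h):
    T=c["cam_to_world"];d=T[:3,:3]@np.linalg.inv(c["mtx"])@[uv[0],uv[1],1];o=T[:3,3]
    return o+d*(h-o[2])/d[2]
def top(c,xy,r,zmin=7,tol=5):
    """top face near xy: height, rect centre, size, long-axis angle (rad from x)"""
    W=world(c);m=(np.hypot(W[...,0]-xy[0],W[...,1]-xy[1])<r)&(W[...,2]>zmin)
    n,l,s,_=cv2.connectedComponentsWithStats(m.astype(np.uint8),connectivity=4)
    u=pix(c,[*xy,20]).round().astype(int)
    k=l[u[1],u[0]] or 1+np.argmax(s[1:,4]) 
    P=W[l==k];h=np.percentile(P[:,2],85);h=np.median(P[abs(P[:,2]-h)<tol][:,2])
    F=(l==k)&(abs(W[...,2]-h)<tol)
    cs,_=cv2.findContours(F.astype(np.uint8),cv2.RETR_EXTERNAL,cv2.CHAIN_APPROX_NONE)
    ct=max(cs,key=len)[:,0]
    # face pixel cloud cast by rays on its plane
    v,w=np.nonzero(F);Q=np.array([ray(c,(a,b),h)[:2] for a,b in zip(w,v)])
    (cx,cy),(a,b),t=cv2.minAreaRect(Q.astype(np.float32))
    if b>a:a,b,t=b,a,t+90
    t=(t+90)%180-90
    return dict(h=round(float(h),1),c=(round(cx,1),round(cy,1)),mean=Q.mean(0).round(1).tolist(),size=(round(a,1),round(b,1)),deg=round(t,1),n=len(Q))
E
python3 - <<'E'
from h import *
t=dict(np.load("top0.npz"));s=dict(np.load("scene0.npz"))
g=dict(bar=(253,243),board=(275,347),batten=(409,313),dark=(556,254),short=(553,362),lpad=(354,262),spad=(448,251),yel=(258,305),red=(557,310),stick=(231,276))
for c,n in((t,"top"),(s,"scene")):
    W=world(c);f=W[:,:,2][abs(W[:,:,2])<6];print(n,"table",np.median(f))
for k,p in g.items():
    xy=ray(t,np.array(p)*.64,20)[:2]
    for c in(t,s):
        try:print(k,top(c,xy,170 if k=="batten" else 110 if k in("red","yel") else 85))
        except Exception as e:print(k,e)
E
```

```text
top table -1.3275271062589127
scene table -0.3543220182273785
bar {'h': 30.7, 'c': (613.6, 306.7), 'mean': [613.4, 307.4], 'size': (130.3, 33.3), 'deg': -63.8, 'n': 406}
bar {'h': 30.7, 'c': (613.0, 304.3), 'mean': [612.9, 304.5], 'size': (130.9, 37.6), 'deg': -63.9, 'n': 225}
board {'h': 18.9, 'c': (397.6, 255.4), 'mean': [397.6, 255.5], 'size': (120.5, 40.0), 'deg': 69.5, 'n': 467}
board {'h': 18.7, 'c': (396.7, 251.7), 'mean': [395.9, 250.2], 'size': (125.0, 40.4), 'deg': 69.4, 'n': 341}
batten {'h': 18.9, 'c': (476.2, -12.1), 'mean': [476.1, -12.3], 'size': (298.8, 40.3), 'deg': 83.7, 'n': 1160}
batten {'h': 19.3, 'c': (474.7, -14.6), 'mean': [473.8, -26.6], 'size': (300.9, 43.2), 'deg': 83.7, 'n': 1087}
dark {'h': 43.3, 'c': (602.7, -307.6), 'mean': [603.2, -307.8], 'size': (61.2, 60.7), 'deg': -8.5, 'n': 364}
dark {'h': 44.8, 'c': (601.2, -310.1), 'mean': [601.3, -310.4], 'size': (63.8, 62.1), 'deg': -9.4, 'n': 417}
short {'h': 33.9, 'c': (380.5, -298.3), 'mean': [380.3, -298.7], 'size': (90.5, 44.9), 'deg': 84.1, 'n': 425}
short {'h': 34.8, 'c': (379.4, -300.7), 'mean': [379.0
[... 433 characters left out ...]
95.8], 'size': (86.5, 84.5), 'deg': -4.0, 'n': 541}
yel {'h': 24.7, 'c': (486.7, 310.4), 'mean': [486.7, 333.1], 'size': (130.6, 22.4), 'deg': -88.6, 'n': 177}
yel {'h': 18.7, 'c': (402.6, 267.7), 'mean': [406.0, 272.7], 'size': (90.8, 40.1), 'deg': 70.0, 'n': 202}
red {'h': 24.4, 'c': (491.6, -300.6), 'mean': [492.8, -264.2], 'size': (169.4, 25.6), 'deg': 86.6, 'n': 199}
red {'h': 25.6, 'c': (489.4, -267.9), 'mean': [490.2, -266.4], 'size': (97.8, 26.8), 'deg': 85.5, 'n': 255}
stick {'h': 30.5, 'c': (600.6, 333.1), 'mean': [598.6, 335.3], 'size': (71.5, 33.1), 'deg': -63.5, 'n': 208}
stick {'h': 30.6, 'c': (600.1, 331.2), 'mean': [598.1, 332.6], 'size': (71.3, 36.4), 'deg': -63.9, 'n': 115}
```

Emit:
{"api": "step_arm", "payload": {"increments": [[[0,0,0.17,-0.9,-0.06,0,-1],[0,0,0.17,-0.9,-0.06,0,-1],[0,0,0.17,-0.9,-0.06,0,-1],[0,0,0.17,-0.9,-0.06,0,-1],[0,0,0.17,-0.9,-0.06,0,-1]]]}}

```text
clock: 0.6
eef_pos: [339.7, 393.1, 404.2]
eef_rot: [-3.141, 0.0, 2.087]
wrist_force: [0.3, 1.2, -0.5]
finger_gap: 94.0
finger_force: 0.0
```

Emit:
{"api": "step_arm", "payload": {"increments": [[[0,0,0.17,-0.9,-0.06,0,-1],[0,0,0.17,-0.9,-0.06,0,-1],[0,0,0.17,-0.9,-0.06,0,-1],[0,0,0.17,-0.9,-0.06,0,-1],[0,0,0.17,-0.9,-0.06,0,-1]]]}}

```text
clock: 1.1
eef_pos: [371.8, 218.6, 404.3]
eef_rot: [-3.141, 0.0, 1.419]
wrist_force: [1.1, -0.5, -0.0]
finger_gap: 94.0
finger_force: 0.0
```

```bash
cat > go.py <<'E'
import sys,numpy as np
from cell import manip
from scipy.spatial.transform import Rotation as R
x,y,z,yaw=map(float,sys.argv[1:5])   # target TCP, yaw deg
s=manip.read_state();Rm=R.from_euler("xyz",s["eef_rot"])
t=Rm.inv().apply(np.array([x,y,z])-s["eef_pos"])/40
G=R.from_euler("xyz",[np.pi,0,np.radians(yaw)])
w=(Rm.inv()*G).as_rotvec()/np.radians(45)
print("t",s["clock"],"pos",s["eef_pos"].round(1),"yaw",np.degrees(s["eef_rot"]).round(1),"F",s["wrist_force"].round(1),"gap",round(s["finger_gap"],1),"ff",round(s["finger_force"],1))
# shift totals for turning first / shifting first
t2=G.inv().apply(np.array([x,y,z])-s["eef_pos"])/40
print("turn",w.round(3),"shift now",t.round(2),"shift after turn",t2.round(2))
E
python3 go.py 602 -309 404 81
```

```text
t 1.1 pos [371.8 218.6 404.3] yaw [-180.     0.    81.3] F [ 1.1 -0.5 -0. ] gap 94.0 ff 0.0
turn [-0.     0.     0.007] shift now [-1.217e+01  7.680e+00  1.000e-02] shift after turn [-1.213e+01  7.750e+00  1.000e-02]
```

Emit:
{"api": "step_arm", "payload": {"increments": [[[0,0,0,-0.93,0.59,0,-1],[0,0,0,-0.93,0.59,0,-1],[0,0,0,-0.93,0.59,0,-1],[0,0,0,-0.93,0.59,0,-1],[0,0,0,-0.93,0.59,0,-1]]]}}

```text
clock: 1.6
eef_pos: [461.7, 17.0, 404.6]
eef_rot: [-3.141, -0.0, 1.425]
wrist_force: [0.6, 0.9, -0.4]
finger_gap: 94.3
finger_force: 0.0
```

Emit:
{"api": "step_arm", "payload": {"increments": [[[0,0,0,-0.93,0.59,0,-1],[0,0,0,-0.93,0.59,0,-1],[0,0,0,-0.93,0.59,0,-1],[0,0,0,-0.93,0.59,0,-1],[0,0,0,-0.93,0.59,0,-1]]]}}

```text
clock: 2.1
eef_pos: [551.5, -184.2, 404.3]
eef_rot: [-3.141, -0.0, 1.424]
wrist_force: [0.5, 1.1, 0.0]
finger_gap: 94.2
finger_force: 0.0
```

Emit:
{"api": "step_arm", "payload": {"increments": [[[0,0,0,-0.93,0.59,0.4,-1],[0,0,0,-0.93,0.59,0.4,-1],[0,0,0,-0.93,0.59,0.4,-1],[0,0,0,0,0,0.8,-1],[0,0,0,0,0,0,-1]]]}}

```text
clock: 2.6
eef_pos: [604.4, -303.7, 319.2]
eef_rot: [-3.134, -0.003, 1.423]
wrist_force: [-1.6, -0.1, -0.5]
finger_gap: 93.7
finger_force: 0.0
```

```bash
python3 go.py 602 -309 205 81
```

```text
t 2.6 pos [ 604.4 -303.7  319.2] yaw [-179.5   -0.2   81.6] F [-1.6 -0.1 -0.5] gap 93.7 ff 0.0
turn [-0.01  -0.004  0.012] shift now [-0.15 -0.02  2.85] shift after turn [-0.14 -0.04  2.85]
```

Emit:
{"api": "step_arm", "payload": {"increments": [[[0,0,0,-0.1,0,0.7,-1],[0,0,0,0,0,0.7,-1],[0,0,0,0,0,0.6,-1],[0,0,0,0,0,0.4,-1],[0,0,0,0,0,0,-1]]]}}

```text
clock: 3.1
eef_pos: [604.1, -306.4, 227.6]
eef_rot: [-3.139, -0.001, 1.425]
wrist_force: [-0.3, 0.0, 0.9]
finger_gap: 94.0
finger_force: 0.0
```

```bash
python3 go.py 602 -309 205 81
```

```text
t 3.1 pos [ 604.1 -306.4  227.6] yaw [-1.799e+02 -1.000e-01  8.170e+01] F [-0.3  0.   0.9] gap 94.0 ff 0.0
turn [-0.003 -0.001  0.015] shift now [-0.07 -0.04  0.56] shift after turn [-0.07 -0.04  0.56]
```

Emit:
{"api": "step_arm", "payload": {"increments": [[[0,0,0.015,-0.07,-0.04,0.5,-1],[0,0,0,0,0,0,-1],[0,0,0,0,0,0,1],[0,0,0,0,0,0,1],[0,0,0,0,0,0,1]]], "newtons": 20}}

```text
clock: 3.6
eef_pos: [602.5, -309.5, 209.9]
eef_rot: [3.14, 0.001, 1.413]
wrist_force: [0.6, 0.5, 0.6]
finger_gap: 73.3
finger_force: 0.0
```

Emit:
{"api": "step_arm", "payload": {"increments": [[[0,0,0,0,0,0,1],[0,0,0,0,0,0,1],[0,0,0,0,0,0,1],[0,0,0,0,0,0,1]]]}}

```text
clock: 4.0
eef_pos: [602.4, -309.6, 209.2]
eef_rot: [3.141, 0.0, 1.413]
wrist_force: [-0.9, 0.8, 5.4]
finger_gap: 59.7
finger_force: 20.0
```

```bash
python3 go.py 608 -94 280 86.1
```

```text
t 4.0 pos [ 602.4 -309.6  209.2] yaw [180.   0.  81.] F [-0.9  0.8  5.4] gap 59.7 ff 20.0
turn [ 0.001  0.    -0.114] shift now [ 5.34 -0.71 -1.77] shift after turn [ 5.39 -0.23 -1.77]
```

Emit:
{"api": "step_arm", "payload": {"increments": [[[0,0,0,0,0,-0.7,1],[0,0,-0.114,0,0,-0.7,1],[0,0,0,0.5,0,-0.4,1],[0,0,0,0.9,-0.04,0,1],[0,0,0,0.9,-0.04,0,1]]]}}

```text
clock: 4.5
eef_pos: [605.1, -216.8, 280.8]
eef_rot: [3.141, 0.0, 1.501]
wrist_force: [0.5, 0.4, -0.9]
finger_gap: 59.9
finger_force: 20.0
```

Emit:
{"api": "step_arm", "payload": {"increments": [[[0,0,0,0.9,-0.04,0,1],[0,0,0,0.9,-0.04,0,1],[0,0,0,0.9,-0.04,0,1],[0,0,0,0.4,-0.03,0,1],[0,0,0,0,0,0,1]]]}}

```text
clock: 5.0
eef_pos: [607.9, -91.8, 280.5]
eef_rot: [-3.141, -0.0, 1.505]
wrist_force: [0.5, -1.2, -1.4]
finger_gap: 59.8
finger_force: 20.0
```

```bash
python3 go.py 608.2 -94.5 223 86.1
```

```text
t 5.0 pos [607.9 -91.8 280.5] yaw [-180.    -0.    86.2] F [ 0.5 -1.2 -1.4] gap 59.8 ff 20.0
turn [-0.001 -0.     0.003] shift now [-0.07  0.01  1.44] shift after turn [-0.07  0.01  1.44]
```

Emit:
{"api": "step_arm", "payload": {"increments": [[[0,0,0,-0.06,0.01,0.5,1],[0,0,0,0,0,0.5,1],[0,0,0,0,0,0.3,1],[0,0,0,0,0,0,1],[0,0,0,0,0,0,1]]]}}

```text
clock: 5.5
eef_pos: [608.3, -96.5, 229.1]
eef_rot: [3.141, 0.0, 1.502]
wrist_force: [-0.7, 0.0, -0.7]
finger_gap: 60.2
finger_force: 20.0
```

```bash
python3 go.py 608.2 -94.5 223 86.1
```

```text
t 5.5 pos [608.3 -96.5 229.1] yaw [180.   0.  86.] F [-0.7  0.  -0.7] gap 60.2 ff 20.0
turn [ 0.     0.    -0.001] shift now [ 0.05 -0.01  0.15] shift after turn [ 0.05 -0.01  0.15]
```

Emit:
{"api": "step_arm", "payload": {"increments": [[[0,0,0,0.04,-0.01,0.08,1],[0,0,0,0,0,0.05,1],[0,0,0,0,0,0.02,1],[0,0,0,0,0,0,1],[0,0,0,0,0,0,1]]]}}

```text
clock: 6.0
eef_pos: [607.9, -94.2, 223.1]
eef_rot: [3.141, 0.0, 1.502]
wrist_force: [-1.3, 0.5, 4.8]
finger_gap: 60.0
finger_force: 20.0
```

```bash
python3 go.py 608.2 -94.5 223 86.1
```

```text
t 6.0 pos [607.9 -94.2 223.1] yaw [180.    0.   86.1] F [-1.3  0.5  4.8] gap 60.0 ff 20.0
turn [ 0.001  0.    -0.   ] shift now [-0.01  0.01  0.  ] shift after turn [-0.01  0.01  0.  ]
```

Emit:
{"api": "step_arm", "payload": {"increments": [[[0,0,0,0,0,0,-1],[0,0,0,0,0,0,-1],[0,0,0,0,0,0,-1],[0,0,0,0,0,-0.5,-1],[0,0,0,0,0,-0.8,-1]]]}}

```text
clock: 6.5
eef_pos: [607.5, -94.2, 273.3]
eef_rot: [-3.138, -0.001, 1.502]
wrist_force: [0.3, -0.3, 0.4]
finger_gap: 93.1
finger_force: 0.0
```

```bash
python3 go.py 397.2 253.8 300 69.5
```

```text
t 6.5 pos [607.5 -94.2 273.3] yaw [-179.8   -0.    86.1] F [ 0.3 -0.3  0.4] gap 93.1 ff 0.0
turn [-0.005  0.     0.368] shift now [ 8.32 -5.84 -0.64] shift after turn [ 6.31 -7.97 -0.67]
```

Emit:
{"api": "step_arm", "payload": {"increments": [[[0,0,0.18,0,0,-0.4,-1],[0,0,0.18,0,0,-0.2,-1],[0,0,0,0.7,-0.88,0,-1],[0,0,0,0.7,-0.88,0,-1],[0,0,0,0.7,-0.88,0,-1]]]}}

```text
clock: 7.0
eef_pos: [536.5, 22.0, 298.6]
eef_rot: [3.141, -0.0, 1.219]
wrist_force: [0.5, 1.1, 0.8]
finger_gap: 93.9
finger_force: 0.0
```

Emit:
{"api": "step_arm", "payload": {"increments": [[[0,0,0,0.7,-0.88,0,-1],[0,0,0,0.7,-0.88,0,-1],[0,0,0,0.7,-0.88,0,-1],[0,0,0,0.7,-0.88,0,-1],[0,0,0,0.7,-0.88,0,-1]]]}}

```text
clock: 7.5
eef_pos: [419.3, 214.3, 298.9]
eef_rot: [3.141, -0.0, 1.219]
wrist_force: [0.3, 0.3, 0.0]
finger_gap: 94.2
finger_force: 0.0
```

Emit:
{"api": "step_arm", "payload": {"increments": [[[0,0,0,0.7,-0.88,0,-1],[0,0,0,0,0,0.5,-1],[0,0,0,0,0,0.5,-1],[0,0,0,0,0,0,-1]]]}}

```text
clock: 7.9
eef_pos: [396.4, 251.4, 256.8]
eef_rot: [-3.139, 0.003, 1.22]
wrist_force: [-0.6, 0.4, 0.2]
finger_gap: 94.1
finger_force: 0.0
```

```bash
python3 go.py 397.2 253.8 202.5 69.5
```

```text
t 7.9 pos [396.4 251.4 256.8] yaw [-179.9    0.2   69.9] F [-0.6  0.4  0.2] gap 94.1 ff 0.0
turn [-0.003  0.003  0.009] shift now [0.07 0.   1.36] shift after turn [ 0.06 -0.    1.36]
```

Emit:
{"api": "step_arm", "payload": {"increments": [[[0,0,0.009,0.06,0,0.5,-1],[0,0,0,0,0,0.4,-1],[0,0,0,0,0,0.3,-1],[0,0,0,0,0,0,-1],[0,0,0,0,0,0,-1]]]}}

```text
clock: 8.4
eef_pos: [398.1, 253.6, 211.3]
eef_rot: [3.141, -0.0, 1.212]
wrist_force: [0.2, 0.3, -0.2]
finger_gap: 94.3
finger_force: 0.0
```

```bash
python3 go.py 397.2 253.8 202.5 69.5
```

```text
t 8.4 pos [398.1 253.6 211.3] yaw [180.   -0.   69.5] F [ 0.2  0.3 -0.2] gap 94.3 ff 0.0
turn [ 0.    -0.    -0.001] shift now [-0.   -0.02  0.22] shift after turn [-0.   -0.02  0.22]
```

Emit:
{"api": "step_arm", "payload": {"increments": [[[0,0,0,0,-0.02,0.2,-1],[0,0,0,0,0,0,-1],[0,0,0,0,0,0,1],[0,0,0,0,0,0,1],[0,0,0,0,0,0,1]]]}}

```text
clock: 8.9
eef_pos: [397.1, 253.9, 202.8]
eef_rot: [3.141, -0.0, 1.213]
wrist_force: [0.4, 0.1, 0.0]
finger_gap: 73.4
finger_force: 0.0
```

Emit:
{"api": "step_arm", "payload": {"increments": [[[0,0,0,0,0,0,1],[0,0,0,0,0,0,1],[0,0,0,0,0,0,1],[0,0,0,0,0,0,1]]]}}

```text
clock: 9.3
eef_pos: [397.1, 253.9, 202.6]
eef_rot: [3.142, 0.0, 1.213]
wrist_force: [-0.5, -0.2, 0.3]
finger_gap: 41.5
finger_force: 0.0
```

```bash
python3 go.py 608.2 -93.8 330 86.1;python3 - <<'E'
from h import *
t=optics.camera("top");s=optics.camera("scene")
print(top(t,(608,-93),85,30));print(top(s,(608,-93),85,30))
E
```

```text
t 9.3 pos [397.1 253.9 202.6] yaw [180.    0.   69.5] F [-0.5 -0.2  0.3] gap 41.5 ff 0.0
turn [ 0.     0.    -0.369] shift now [-6.29  7.99 -3.18] shift after turn [-8.31  5.86 -3.18]
{'h': 57.5, 'c': (607.2, -92.6), 'mean': [607.4, -92.5], 'size': (60.8, 60.0), 'deg': -3.6, 'n': 365}
{'h': 58.5, 'c': (606.0, -95.2), 'mean': [605.8, -96.0], 'size': (64.3, 62.2), 'deg': -3.7, 'n': 313}
```

Emit:
{"api": "step_arm", "payload": {"increments": [[[0,0,0,0,0,0,1],[0,0,0,0,0,0,1],[0,0,0,0,0,0,1],[0,0,0,0,0,-0.4,1],[0,0,-0.12,0,0,-0.8,1]]]}}

```text
clock: 9.9
eef_pos: [396.7, 253.6, 249.5]
eef_rot: [-3.139, 0.003, 1.307]
wrist_force: [0.8, -0.0, -0.3]
finger_gap: 39.9
finger_force: 20.0
```

Emit:
{"api": "step_arm", "payload": {"increments": [[[0,0,-0.12,0,0,-0.8,1],[0,0,-0.12,0,0,-0.8,1],[0,0,0,-0.5,0.35,-0.4,1],[0,0,0,-0.8,0.56,0,1],[0,0,0,-0.8,0.56,0,1]]]}}

```text
clock: 10.4
eef_pos: [449.7, 164.8, 331.3]
eef_rot: [3.14, -0.0, 1.497]
wrist_force: [0.4, -0.3, -0.6]
finger_gap: 40.1
finger_force: 20.0
```

Emit:
{"api": "step_arm", "payload": {"increments": [[[0,0,0,-0.8,0.56,0,1],[0,0,0,-0.8,0.56,0,1],[0,0,0,-0.8,0.56,0,1],[0,0,0,-0.8,0.56,0,1],[0,0,0,-0.8,0.56,0,1]]]}}

```text
clock: 10.9
eef_pos: [549.6, -3.8, 330.5]
eef_rot: [-3.141, 0.0, 1.495]
wrist_force: [-1.3, 1.1, 0.1]
finger_gap: 39.8
finger_force: 20.0
```

```bash
python3 go.py 608.2 -93.8 330 86.1
```

```text
t 10.9 pos [549.6  -3.8 330.5] yaw [-180.     0.    85.7] F [-1.3  1.1  0.1] gap 39.8 ff 20.0
turn [-0.    0.   -0.01] shift now [-2.13  1.63  0.01] shift after turn [-2.14  1.62  0.01]
```

Emit:
{"api": "step_arm", "payload": {"increments": [[[0,0,-0.01,-0.8,0.6,0,1],[0,0,0,-0.8,0.6,0,1],[0,0,0,-0.3,0.2,0.4,1],[0,0,0,0,0,0.5,1],[0,0,0,0,0,0,1]]]}}

```text
clock: 11.4
eef_pos: [599.1, -82.4, 291.8]
eef_rot: [-3.137, -0.001, 1.502]
wrist_force: [-1.5, 0.9, -0.2]
finger_gap: 40.1
finger_force: 20.0
```

Emit:
{"api": "step_arm", "payload": {"increments": [[[0,0,0,0,0,0.3,1],[0,0,0,0,0,0,1],[0,0,0,0,0,0,1]]]}}

```text
clock: 11.7
eef_pos: [599.5, -81.7, 283.2]
eef_rot: [3.141, 0.0, 1.504]
wrist_force: [-0.4, -0.6, -0.1]
finger_gap: 39.6
finger_force: 20.0
```

```bash
python3 go.py 608.2 -93.8 262 86.1
```

```text
t 11.7 pos [599.5 -81.7 283.2] yaw [180.    0.   86.2] F [-0.4 -0.6 -0.1] gap 39.6 ff 20.0
turn [0.001 0.    0.001] shift now [-0.29  0.24  0.53] shift after turn [-0.29  0.24  0.53]
```

Emit:
{"api": "step_arm", "payload": {"increments": [[[0,0,0,-0.29,0.24,0.1,1],[0,0,0,0,0,0.2,1],[0,0,0,0,0,0.1,1],[0,0,0,0,0,0,1],[0,0,0,0,0,0,1]]]}}

```text
clock: 12.2
eef_pos: [608.2, -94.0, 266.8]
eef_rot: [-3.142, -0.0, 1.503]
wrist_force: [0.6, -0.3, 0.0]
finger_gap: 40.2
finger_force: 20.0
```

```bash
python3 go.py 608.2 -93.8 261.6 86.1
```

```text
t 12.2 pos [608.2 -94.  266.8] yaw [-180.    -0.    86.1] F [ 0.6 -0.3  0. ] gap 40.2 ff 20.0
turn [-0.    -0.     0.001] shift now [0.   0.   0.13] shift after turn [0.   0.   0.13]
```

Emit:
{"api": "step_arm", "payload": {"increments": [[[0,0,0,0,0,0.08,1],[0,0,0,0,0,0.05,1],[0,0,0,0,0,0.02,1],[0,0,0,0,0,0,1],[0,0,0,0,0,0,1]]]}}

```text
clock: 12.7
eef_pos: [608.3, -94.2, 261.6]
eef_rot: [3.141, -0.0, 1.503]
wrist_force: [-4.5, 1.7, 8.9]
finger_gap: 39.9
finger_force: 20.0
```

```bash
python3 go.py 608.2 -93.8 261.6 86.1
```

```text
t 12.7 pos [608.3 -94.2 261.6] yaw [180.   -0.   86.1] F [-4.5  1.7  8.9] gap 39.9 ff 20.0
turn [ 0.001 -0.     0.001] shift now [ 0.01 -0.    0.  ] shift after turn [ 0.01 -0.    0.  ]
```

Contact. Release, lift, head for the short block.

Emit:
{"api": "step_arm", "payload": {"increments": [[[0,0,0,0,0,-0.02,-1],[0,0,0,0,0,0,-1],[0,0,0,0,0,0,-1],[0,0,0,0,0,-0.4,-1],[0,0,0,0,0,-0.7,-1]]]}}

```text
clock: 13.2
eef_pos: [608.1, -94.3, 305.2]
eef_rot: [-3.139, -0.0, 1.503]
wrist_force: [-1.1, -0.6, 0.0]
finger_gap: 76.7
finger_force: 0.0
```

```bash
python3 go.py 380 -299.5 290 84
```

```text
t 13.2 pos [608.1 -94.3 305.2] yaw [-179.8   -0.    86.1] F [-1.1 -0.6  0. ] gap 76.7 ff 0.0
turn [-0.004 -0.     0.047] shift now [-5.5  -5.34  0.39] shift after turn [-5.7  -5.13  0.38]
```

Emit:
{"api": "step_arm", "payload": {"increments": [[[0,0,0.047,0,0,0,-1],[0,0,0,-0.81,-0.73,0,-1],[0,0,0,-0.81,-0.73,0,-1],[0,0,0,-0.81,-0.73,0,-1],[0,0,0,-0.81,-0.73,0,-1]]]}}

```text
clock: 13.7
eef_pos: [477.3, -211.8, 306.6]
eef_rot: [3.14, 0.001, 1.467]
wrist_force: [0.9, -0.5, 0.4]
finger_gap: 93.8
finger_force: 0.0
```

Emit:
{"api": "step_arm", "payload": {"increments": [[[0,0,0,-0.81,-0.73,0,-1],[0,0,0,-0.81,-0.73,0.1,-1],[0,0,0,-0.81,-0.73,0.3,-1],[0,0,0,0,0,0.7,-1],[0,0,0,0,0,0,-1]]]}}

```text
clock: 14.2
eef_pos: [380.3, -298.9, 260.1]
eef_rot: [-3.139, -0.002, 1.464]
wrist_force: [-0.2, -0.0, 0.8]
finger_gap: 94.4
finger_force: 0.0
```

```bash
python3 go.py 380 -299.5 205 84
```

```text
t 14.2 pos [ 380.3 -298.9  260.1] yaw [-1.798e+02 -1.000e-01  8.390e+01] F [-0.2 -0.   0.8] gap 94.4 ff 0.0
turn [-0.003 -0.003 -0.002] shift now [-0.02 -0.    1.38] shift after turn [-0.02 -0.01  1.38]
```

Emit:
{"api": "step_arm", "payload": {"increments": [[[0,0,0,-0.01,0,0.5,-1],[0,0,0,0,0,0.5,-1],[0,0,0,0,0,0.3,-1],[0,0,0,0,0,0,-1],[0,0,0,0,0,0,1]]]}}

```text
clock: 14.7
eef_pos: [381.8, -298.9, 210.5]
eef_rot: [3.141, 0.0, 1.467]
wrist_force: [-0.9, 0.2, 0.4]
finger_gap: 89.0
finger_force: 0.0
```

Emit:
{"api": "step_arm", "payload": {"increments": [[[0,0,0,0,0,0,1],[0,0,0,0,0,0,1],[0,0,0,0,0,0,1],[0,0,0,0,0,0,1],[0,0,0,0,0,0,1]]]}}

```text
clock: 15.2
eef_pos: [381.3, -298.9, 209.5]
eef_rot: [3.142, 0.0, 1.466]
wrist_force: [0.3, 0.5, 0.3]
finger_gap: 49.8
finger_force: 0.0
```

Emit:
{"api": "step_arm", "payload": {"increments": [[[0,0,0,0,0,0,1],[0,0,0,0,0,0,1],[0,0,0,0,0,0,1],[0,0,0,0,0,0,1]]]}}

```text
clock: 15.6
eef_pos: [381.3, -298.9, 209.5]
eef_rot: [-3.142, 0.0, 1.466]
wrist_force: [-0.7, -0.8, 2.9]
finger_gap: 44.9
finger_force: 20.0
```

```bash
python3 go.py 581 102 330 83.5;python3 - <<'E'
from h import *
t=optics.camera("top");s=optics.camera("scene")
for c in(t,s):print(top(c,(608,-93),100,66))
E
```

```text
t 15.6 pos [ 381.3 -298.9  209.5] yaw [-180.    0.   84.] F [-0.7 -0.8  2.9] gap 44.9 ff 20.0
turn [-0.     0.     0.011] shift now [10.49  3.92 -3.01] shift after turn [10.52  3.83 -3.01]
{'h': 77.6, 'c': (607.7, -91.6), 'mean': [607.8, -91.7], 'size': (119.6, 41.0), 'deg': 86.2, 'n': 503}Traceback (most recent call last):
  File "<stdin>", line 3, in <module>
  File "h.py", line 17, in top
    k=l[u[1],u[0]] or 1+np.argmax(s[1:,4])
                        ~~~~~~~~~^^^^^^^^^
    return _wrapfunc(a, 'argmax', axis=axis, out=out, **kwds)
    return bound(*args, **kwds)
ValueError: attempt to get argmax of an empty sequence
```

Emit:
{"api": "step_arm", "payload": {"increments": [[[0,0,0.011,0,0,-0.5,1],[0,0,0,0,0,-0.8,1],[0,0,0,0,0,-0.8,1],[0,0,0,0.5,0.18,-0.7,1],[0,0,0,0.9,0.33,-0.2,1]]]}}

```text
clock: 16.2
eef_pos: [407.9, -246.1, 332.1]
eef_rot: [3.138, 0.002, 1.455]
wrist_force: [0.6, 0.3, -1.2]
finger_gap: 44.6
finger_force: 20.0
```

Emit:
{"api": "step_arm", "payload": {"increments": [[[0,0,0,0.9,0.33,0,1],[0,0,0,0.9,0.33,0,1],[0,0,0,0.9,0.33,0,1],[0,0,0,0.9,0.33,0,1],[0,0,0,0.9,0.33,0,1]]]}}

```text
clock: 16.7
eef_pos: [494.2, -72.6, 329.3]
eef_rot: [-3.141, -0.0, 1.458]
wrist_force: [0.5, -0.2, -1.0]
finger_gap: 45.2
finger_force: 20.0
```

Emit:
{"api": "step_arm", "payload": {"increments": [[[0,0,0,0.9,0.33,0,1],[0,0,0,0.9,0.33,0,1],[0,0,0,0.9,0.33,0,1],[0,0,0,0.9,0.33,0,1],[0,0,0,0,0,0,1]]]}}

```text
clock: 17.2
eef_pos: [563.4, 66.3, 328.9]
eef_rot: [-3.141, -0.001, 1.461]
wrist_force: [0.3, -0.1, -1.1]
finger_gap: 45.2
finger_force: 20.0
```

```bash
python3 go.py 581.1 102.8 222 83.5
```

```text
t 17.2 pos [563.4  66.3 328.9] yaw [-180.    -0.    83.7] F [ 0.3 -0.1 -1.1] gap 45.2 ff 20.0
turn [-0.    -0.001  0.005] shift now [0.96 0.34 2.67] shift after turn [0.96 0.34 2.67]
```

Emit:
{"api": "step_arm", "payload": {"increments": [[[0,0,0.005,0.9,0.34,0,1],[0,0,0,0,0,0.8,1],[0,0,0,0,0,0.8,1],[0,0,0,0,0,0.7,1],[0,0,0,0,0,0,1]]]}}

```text
clock: 17.7
eef_pos: [579.1, 96.6, 233.7]
eef_rot: [-3.135, 0.002, 1.453]
wrist_force: [0.8, 0.5, -0.1]
finger_gap: 44.7
finger_force: 20.0
```

Emit:
{"api": "step_arm", "payload": {"increments": [[[0,0,0,0,0,0,1],[0,0,0,0,0,0,1]]]}}

```text
clock: 17.9
eef_pos: [580.5, 96.9, 239.3]
eef_rot: [3.139, -0.001, 1.453]
wrist_force: [0.1, 0.1, -0.3]
finger_gap: 44.8
finger_force: 20.0
```

```bash
python3 go.py 581.1 102.8 221.5 83.5
```

```text
t 17.9 pos [580.5  96.9 239.3] yaw [179.9  -0.   83.3] F [ 0.1  0.1 -0.3] gap 44.8 ff 20.0
turn [ 0.003 -0.001 -0.005] shift now [ 0.15 -0.    0.44] shift after turn [ 0.15 -0.    0.44]
```

Emit:
{"api": "step_arm", "payload": {"increments": [[[0,0,-0.005,0.15,0,0.1,1],[0,0,0,0,0,0.15,1],[0,0,0,0,0,0.07,1],[0,0,0,0,0,0,1],[0,0,0,0,0,0,1]]]}}

```text
clock: 18.4
eef_pos: [580.8, 103.1, 224.6]
eef_rot: [-3.141, 0.0, 1.458]
wrist_force: [-0.3, -0.5, -1.5]
finger_gap: 44.6
finger_force: 20.0
```

```bash
python3 go.py 581.1 102.8 221.5 83.5
```

```text
t 18.4 pos [580.8 103.1 224.6] yaw [-180.     0.    83.5] F [-0.3 -0.5 -1.5] gap 44.6 ff 20.0
turn [-0.  0.  0.] shift now [-0.01  0.01  0.08] shift after turn [-0.01  0.01  0.08]
```

Emit:
{"api": "step_arm", "payload": {"increments": [[[0,0,0,0,0,0.05,1],[0,0,0,0,0,0.04,1],[0,0,0,0,0,0,1],[0,0,0,0,0,0,1],[0,0,0,0,0,0,-1]]]}}

```text
clock: 18.9
eef_pos: [580.9, 103.1, 221.2]
eef_rot: [3.141, -0.0, 1.458]
wrist_force: [-0.6, -0.1, -0.3]
finger_gap: 50.2
finger_force: 0.0
```

Emit:
{"api": "step_arm", "payload": {"increments": [[[0,0,0,0,0,0,-1],[0,0,0,0,0,0,-1],[0,0,0,0,0,0,-1],[0,0,0,0,0,-0.5,-1],[0,0,0,0,0,-0.7,-1]]]}}

```text
clock: 19.4
eef_pos: [580.5, 103.1, 268.3]
eef_rot: [-3.139, 0.001, 1.458]
wrist_force: [0.9, 1.2, 0.6]
finger_gap: 89.8
finger_force: 0.0
```

```bash
python3 go.py 613.3 305.5 290 116.2
```

```text
t 19.4 pos [580.5 103.1 268.3] yaw [-179.8    0.    83.5] F [0.9 1.2 0.6] gap 89.8 ff 0.0
turn [-0.004 -0.    -0.726] shift now [ 5.12  0.24 -0.55] shift after turn [ 4.18  2.97 -0.54]
```

Emit:
{"api": "step_arm", "payload": {"increments": [[[0,0,-0.182,0,0,-0.2,-1],[0,0,-0.182,0,0,-0.1,-1],[0,0,-0.182,0,0,0,-1],[0,0,-0.18,0,0,0,-1],[0,0,0,0.4,0.28,0,-1]]]}}

```text
clock: 19.9
eef_pos: [583.8, 121.3, 281.1]
eef_rot: [-3.141, 0.0, 2.032]
wrist_force: [-0.0, 1.2, -0.3]
finger_gap: 94.0
finger_force: 0.0
```

Emit:
{"api": "step_arm", "payload": {"increments": [[[0,0,0,0.9,0.64,0,-1],[0,0,0,0.9,0.64,0,-1],[0,0,0,0.9,0.64,0,-1],[0,0,0,0.9,0.64,0,-1],[0,0,0,0,0,0,-1]]]}}

```text
clock: 20.4
eef_pos: [611.6, 301.4, 280.5]
eef_rot: [3.141, -0.001, 2.032]
wrist_force: [-0.4, -0.1, -0.5]
finger_gap: 94.1
finger_force: 0.0
```

```bash
python3 go.py 613.3 305.5 203 116.2;  python3 - <<'E'
from h import *
t=optics.camera("top");s=optics.camera("scene")
for c in(t,s):
    try:print(top(c,(581,103),80,25))
    except Exception as e:print("occluded")
print(top(t,(613,306),75))
cv2.imwrite("pics/a.png",cv2.resize(t["frame"][110:270,90:390,::-1],(800,427)))
E
```

```text
t 20.4 pos [611.6 301.4 280.5] yaw [180.   -0.  116.4] F [-0.4 -0.1 -0.5] gap 94.1 ff 0.0
turn [ 0.001 -0.001  0.005] shift now [0.07 0.08 1.94] shift after turn [0.07 0.08 1.94]
{'h': 45.8, 'c': (580.2, 102.6), 'mean': [580.2, 102.7], 'size': (89.7, 45.5), 'deg': 83.1, 'n': 399}
{'h': 46.0, 'c': (579.3, 100.3), 'mean': [579.0, 99.4], 'size': (92.4, 47.7), 'deg': 82.6, 'n': 279}
{'h': 395.4, 'c': (589.1, 290.8), 'mean': [597.7, 297.4], 'size': (111.7, 64.2), 'deg': -67.5, 'n': 202}
```

View pics/a.png

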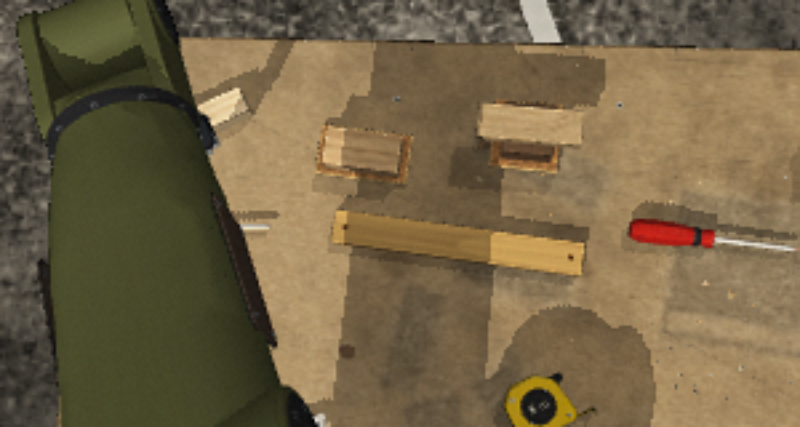

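The view shows the board on the dark block at (530,125) and the short block centred on the long pad at (363,152). Both match the measurements. Next is the bar.

Emit:
{"api": "step_arm", "payload": {"increments": [[[0,0,0.005,0.05,0.06,0.6,-1],[0,0,0,0,0,0.6,-1],[0,0,0,0,0,0.4,-1],[0,0,0,0,0,0,-1],[0,0,0,0,0,0,-1]]]}}

```text
clock: 21.0
eef_pos: [613.7, 299.2, 217.8]
eef_rot: [3.141, 0.0, 2.023]
wrist_force: [0.4, 0.3, 0.5]
finger_gap: 93.7
finger_force: 0.0
```

```bash
python3 go.py 613.3 305.5 203 116.2
```

```text
t 21.0 pos [613.7 299.2 217.8] yaw [180.    0.  115.9] F [0.4 0.3 0.5] gap 93.7 ff 0.0
turn [ 0.001  0.    -0.006] shift now [0.15 0.06 0.37] shift after turn [0.15 0.06 0.37]
```

Emit:
{"api": "step_arm", "payload": {"increments": [[[0,0,-0.006,0.15,0.06,0.2,-1],[0,0,0,0,0,0.17,-1],[0,0,0,0,0,0,-1],[0,0,0,0,0,0,1],[0,0,0,0,0,0,1]]]}}

```text
clock: 21.5
eef_pos: [613.0, 306.1, 202.5]
eef_rot: [3.141, 0.0, 2.029]
wrist_force: [0.0, 0.4, -0.1]
finger_gap: 81.2
finger_force: 0.0
```

Emit:
{"api": "step_arm", "payload": {"increments": [[[0,0,0,0,0,0,1],[0,0,0,0,0,0,1],[0,0,0,0,0,0,1],[0,0,0,0,0,0,1],[0,0,0,0,0,0,1]]]}}

```text
clock: 22.0
eef_pos: [613.0, 306.1, 202.3]
eef_rot: [3.142, 0.0, 2.029]
wrist_force: [0.2, 0.9, 0.3]
finger_gap: 41.3
finger_force: 0.0
```

Emit:
{"api": "step_arm", "payload": {"increments": [[[0,0,0,0,0,0,1],[0,0,0,0,0,0,1],[0,0,0,0,0,0,1]]]}}

```text
clock: 22.3
eef_pos: [613.0, 306.1, 202.3]
eef_rot: [3.141, 0.0, 2.029]
wrist_force: [0.2, 0.3, -0.4]
finger_gap: 31.8
finger_force: 20.0
```

```bash
python3 go.py 581.2 102.6 310 83.5
```

```text
t 22.3 pos [613.  306.1 202.3] yaw [180.    0.  116.2] F [ 0.2  0.3 -0.4] gap 31.8 ff 20.0
turn [ 0.    -0.     0.727] shift now [-4.21 -2.96 -2.69] shift after turn [-5.15 -0.21 -2.69]
```

Emit:
{"api": "step_arm", "payload": {"increments": [[[0,0,0,0,0,-0.5,1],[0,0,0.182,0,0,-0.8,1],[0,0,0.182,0,0,-0.8,1],[0,0,0.182,0,0,-0.5,1],[0,0,0.181,0,0,-0.1,1]]]}}

```text
clock: 22.8
eef_pos: [613.1, 306.2, 313.4]
eef_rot: [3.138, -0.002, 1.452]
wrist_force: [0.3, -0.4, -1.9]
finger_gap: 31.9
finger_force: 20.0
```

Emit:
{"api": "step_arm", "payload": {"increments": [[[0,0,0,-0.7,-0.03,0,1],[0,0,0,-1,-0.04,0,1],[0,0,0,-1,-0.04,0,1],[0,0,0,-1,-0.04,0,1],[0,0,0,-0.8,-0.03,0,1]]]}}

```text
clock: 23.3
eef_pos: [584.9, 126.2, 310.2]
eef_rot: [-3.141, 0.0, 1.457]
wrist_force: [-0.7, -0.2, -1.0]
finger_gap: 31.8
finger_force: 20.0
```

Emit:
{"api": "step_arm", "payload": {"increments": [[[0,0,0,-0.5,-0.02,0.2,1],[0,0,0,0,0,0.4,1],[0,0,0,0,0,0.3,1],[0,0,0,0,0,0,1],[0,0,0,0,0,0,1]]]}}

```text
clock: 23.8
eef_pos: [582.5, 108.8, 274.3]
eef_rot: [-3.141, 0.0, 1.458]
wrist_force: [0.5, 0.3, -1.6]
finger_gap: 31.8
finger_force: 20.0
```

```bash
python3 go.py 581.2 102.9 249.3 83.5
```

```text
t 23.8 pos [582.5 108.8 274.3] yaw [-180.     0.    83.6] F [ 0.5  0.3 -1.6] gap 31.8 ff 20.0
turn [-0.     0.     0.001] shift now [-0.15 -0.02  0.63] shift after turn [-0.15 -0.02  0.63]
```

Emit:
{"api": "step_arm", "payload": {"increments": [[[0,0,0,-0.15,-0.02,0.2,1],[0,0,0,0,0,0.2,1],[0,0,0,0,0,0.1,1],[0,0,0,0,0,0,1],[0,0,0,0,0,0,1]]]}}

```text
clock: 24.3
eef_pos: [581.0, 102.5, 254.3]
eef_rot: [3.142, -0.0, 1.458]
wrist_force: [0.0, -0.1, -0.5]
finger_gap: 31.7
finger_force: 20.0
```

```bash
python3 go.py 581.2 102.9 249.3 83.5
```

```text
t 24.3 pos [581.  102.5 254.3] yaw [180.   -0.   83.5] F [ 0.  -0.1 -0.5] gap 31.7 ff 20.0
turn [ 0. -0.  0.] shift now [0.01 0.   0.12] shift after turn [0.01 0.   0.12]
```

Emit:
{"api": "step_arm", "payload": {"increments": [[[0,0,0,0.01,0,0.07,1],[0,0,0,0,0,0.05,1],[0,0,0,0,0,0.01,1],[0,0,0,0,0,0,1],[0,0,0,0,0,0,1]]]}}

```text
clock: 24.8
eef_pos: [581.0, 102.9, 249.2]
eef_rot: [3.141, -0.0, 1.458]
wrist_force: [-0.7, 1.4, 0.9]
finger_gap: 31.7
finger_force: 20.0
```

Emit:
{"api": "step_arm", "payload": {"increments": [[[0,0,0,0,0,0,-1],[0,0,0,0,0,0,-1],[0,0,0,0,0,0,-1],[0,0,0,0,0,-0.5,-1],[0,0,0,0,0,-0.8,-1]]]}}

```text
clock: 25.3
eef_pos: [580.7, 102.8, 299.9]
eef_rot: [-3.138, 0.001, 1.458]
wrist_force: [0.7, -0.1, 1.0]
finger_gap: 68.2
finger_force: 0.0
```

```bash
python3 go.py 475.5 -13.3 300 83.7
```

```text
t 25.3 pos [580.7 102.8 299.9] yaw [-1.798e+02  1.000e-01  8.350e+01] F [ 0.7 -0.1  1. ] gap 68.2 ff 0.0
turn [-0.005  0.001 -0.004] shift now [-3.18 -2.28  0.01] shift after turn [-3.17 -2.3  -0.  ]
```

Emit:
{"api": "step_arm", "payload": {"increments": [[[0,0,0,-0.79,-0.57,0,-1],[0,0,0,-0.79,-0.57,0,-1],[0,0,0,-0.79,-0.57,0,-1],[0,0,0,-0.79,-0.57,0,-1],[0,0,0,0,0,0,-1]]]}}

```text
clock: 25.8
eef_pos: [474.1, -14.5, 301.1]
eef_rot: [-3.141, 0.0, 1.455]
wrist_force: [0.3, 0.6, 0.1]
finger_gap: 93.9
finger_force: 0.0
```

Emit:
{"api": "step_arm", "payload": {"increments": [[[0,0,0,0,0,0.7,-1],[0,0,0,0,0,0.7,-1],[0,0,0,0,0,0.5,-1],[0,0,0,0,0,0,-1],[0,0,0,0,0,0,-1]]]}}

```text
clock: 26.3
eef_pos: [476.5, -12.2, 225.5]
eef_rot: [3.142, -0.0, 1.458]
wrist_force: [-0.3, 0.0, -0.1]
finger_gap: 93.8
finger_force: 0.0
```

```bash
python3 go.py 475.5 -13.3 202.5 83.7; python3 - <<'E'
from h import *
t=optics.camera("top");s=optics.camera("scene")
for c in(t,s):
  for p in((581,103),(608,-93)):
    try:print(top(c,p,80,66))
    except Exception as e:print("occluded")
E
```

```text
t 26.3 pos [476.5 -12.2 225.5] yaw [180.   -0.   83.5] F [-0.3  0.  -0.1] gap 93.8 ff 0.0
turn [ 0.    -0.    -0.004] shift now [-0.03 -0.02  0.58] shift after turn [-0.03 -0.02  0.58]
{'h': 77.6, 'c': (580.5, 103.6), 'mean': [581.0, 104.7], 'size': (129.3, 32.8), 'deg': 83.6, 'n': 436}
{'h': 77.7, 'c': (607.6, -91.6), 'mean': [607.6, -91.7], 'size': (119.6, 41.1), 'deg': 86.2, 'n': 504}
{'h': 77.5, 'c': (586.1, 161.9), 'mean': [585.3, 162.3], 'size': (27.6, 8.5), 'deg': -8.6, 'n': 17}
{'h': 78.4, 'c': (606.0, -94.2), 'mean': [606.5, -96.5], 'size': (122.3, 45.3), 'deg': 86.3, 'n': 419}
```

Emit:
{"api": "step_arm", "payload": {"increments": [[[0,0,-0.004,-0.03,-0.02,0.3,-1],[0,0,0,0,0,0.27,-1],[0,0,0,0,0,0,-1],[0,0,0,0,0,0,1],[0,0,0,0,0,0,1]]], "newtons": 30}}

```text
clock: 26.9
eef_pos: [475.3, -13.6, 202.4]
eef_rot: [3.141, 0.0, 1.461]
wrist_force: [0.7, 0.8, -0.9]
finger_gap: 81.5
finger_force: 0.0
```

Emit:
{"api": "step_arm", "payload": {"increments": [[[0,0,0,0,0,0,1],[0,0,0,0,0,0,1],[0,0,0,0,0,0,1],[0,0,0,0,0,0,1],[0,0,0,0,0,0,1]]]}}

```text
clock: 27.4
eef_pos: [475.2, -13.5, 202.3]
eef_rot: [3.141, -0.0, 1.461]
wrist_force: [1.1, -0.0, -0.2]
finger_gap: 41.5
finger_force: 0.3
```

Emit:
{"api": "step_arm", "payload": {"increments": [[[0,0,0,0,0,0,1],[0,0,0,0,0,0,1],[0,0,0,0,0,0,1]]]}}

```text
clock: 27.7
eef_pos: [475.2, -13.6, 202.3]
eef_rot: [3.141, 0.0, 1.461]
wrist_force: [-0.4, 0.0, 0.2]
finger_gap: 39.6
finger_force: 30.0
```

```bash
python3 go.py 594.6 4.3 310 98
```

```text
t 27.7 pos [475.2 -13.6 202.3] yaw [180.    0.   83.7] F [-0.4  0.   0.2] gap 39.6 ff 30.0
turn [ 0.     0.    -0.318] shift now [ 0.77  2.92 -2.69] shift after turn [ 0.03  3.02 -2.69]
```

Emit:
{"api": "step_arm", "payload": {"increments": [[[0,0,0,0,0,-0.4,1],[0,0,0,0,0,-0.8,1],[0,0,0,0,0,-0.8,1],[0,0,-0.16,0,0,-0.7,1],[0,0,-0.158,0,0,-0.1,1]]]}}

```text
clock: 28.2
eef_pos: [475.5, -13.6, 317.3]
eef_rot: [3.137, 0.001, 1.715]
wrist_force: [0.1, 0.2, -1.2]
finger_gap: 40.0
finger_force: 30.0
```

Emit:
{"api": "step_arm", "payload": {"increments": [[[0,0,0,0.01,0.5,0,1],[0,0,0,0.01,0.8,0,1],[0,0,0,0.01,0.8,0,1],[0,0,0,0,0.6,0,1],[0,0,0,0,0.3,0,1]]]}}

```text
clock: 28.7
eef_pos: [595.1, 4.7, 313.6]
eef_rot: [-3.141, -0.0, 1.711]
wrist_force: [-0.4, 0.4, -1.9]
finger_gap: 39.7
finger_force: 30.0
```

Emit:
{"api": "step_arm", "payload": {"increments": [[[0,0,0,0,0,0.2,1],[0,0,0,0,0,0.2,1],[0,0,0,0,0,0,1],[0,0,0,0,0,0,1]]]}}

```text
clock: 29.1
eef_pos: [593.3, 4.3, 298.1]
eef_rot: [-3.141, -0.0, 1.71]
wrist_force: [-0.3, 0.1, -1.3]
finger_gap: 39.9
finger_force: 30.0
```

```bash
python3 go.py 594.6 4.2 281.3 97.9
```

```text
t 29.1 pos [593.3   4.3 298.1] yaw [-180.   -0.   98.] F [-0.3  0.1 -1.3] gap 39.9 ff 30.0
turn [-0.001 -0.     0.002] shift now [-0.01  0.03  0.42] shift after turn [-0.01  0.03  0.42]
```

Emit:
{"api": "step_arm", "payload": {"increments": [[[0,0,0,-0.01,0.03,0.15,1],[0,0,0,0,0,0.15,1],[0,0,0,0,0,0.04,1],[0,0,0,0,0,0,1],[0,0,0,0,0,0,1]]]}}

```text
clock: 29.6
eef_pos: [595.1, 4.1, 284.7]
eef_rot: [3.141, 0.0, 1.711]
wrist_force: [-0.1, -0.5, -1.5]
finger_gap: 39.8
finger_force: 30.0
```

```bash
python3 go.py 594.6 4.2 281.3 97.9
```

```text
t 29.6 pos [595.1   4.1 284.7] yaw [180.   0.  98.] F [-0.1 -0.5 -1.5] gap 39.8 ff 30.0
turn [0.    0.    0.002] shift now [ 0.   -0.01  0.09] shift after turn [ 0.   -0.01  0.09]
```

Emit:
{"api": "step_arm", "payload": {"increments": [[[0,0,0.002,0,-0.01,0.05,1],[0,0,0,0,0,0.03,1],[0,0,0,0,0,0.01,1],[0,0,0,0,0,0,1],[0,0,0,0,0,0,1]]]}}

```text
clock: 30.1
eef_pos: [594.7, 4.1, 281.3]
eef_rot: [3.141, 0.0, 1.709]
wrist_force: [-2.8, 0.2, 3.5]
finger_gap: 40.1
finger_force: 30.0
```

```bash
python3 go.py 594.6 4.2 281.3 97.9
```

```text
t 30.1 pos [594.7   4.1 281.3] yaw [180.    0.   97.9] F [-2.8  0.2  3.5] gap 40.1 ff 30.0
turn [0. 0. 0.] shift now [ 0. -0.  0.] shift after turn [ 0. -0.  0.]
```

Contact. Release, rise, and back off toward the robot.

Emit:
{"api": "step_arm", "payload": {"increments": [[[0,0,0,0,0,0,-1],[0,0,0,0,0,0,-1],[0,0,0,0,0,0,-1],[0,0,0,0,0,-0.3,-1],[0,0,0,0,0,-0.8,-1]]]}}

```text
clock: 30.6
eef_pos: [594.4, 4.1, 323.8]
eef_rot: [-3.137, -0.001, 1.709]
wrist_force: [-0.1, 0.0, 0.4]
finger_gap: 76.2
finger_force: 0.0
```

Emit:
{"api": "step_arm", "payload": {"increments": [[[0,0,0,0,0,-0.9,-1],[0,0,0,0,-0.8,-0.5,-1],[0,0,0,0,-0.9,0,-1],[0,0,0,0,-0.9,0,-1],[0,0,0,0,-0.9,0,-1]]]}}

```text
clock: 31.1
eef_pos: [454.5, -15.3, 381.9]
eef_rot: [3.14, 0.0, 1.709]
wrist_force: [-0.2, -0.9, 0.6]
finger_gap: 94.1
finger_force: 0.0
```

Emit:
{"api": "step_arm", "payload": {"increments": [[[0,0,0,0,-0.9,0,-1],[0,0,0,0,-0.6,0,-1],[0,0,0,0,0,0,-1],[0,0,0,0,0,0,-1]]]}}

```text
clock: 31.5
eef_pos: [396.6, -23.5, 382.1]
eef_rot: [3.14, 0.001, 1.709]
wrist_force: [-0.8, 0.4, 0.2]
finger_gap: 94.4
finger_force: 0.0
```

```bash
python3 - <<'E'
from h import *
t=optics.camera("top");s=optics.camera("scene")
for c in(t,s):
  print(top(c,(595,4),175,88))
cs=[c["frame"][:,:,::-1] for c in(t,s)]
cv2.imwrite("pics/f1.png",cv2.resize(cs[0][110:270,90:390],(800,427)))
cv2.imwrite("pics/f2.png",cv2.resize(cs[1][100:300,80:380],(800,533)))
o=np.load("top0.npz")
for n,xy in(("yel",(487,310)),("red",(492,-300))):
  u,v=pix(t,[*xy,15]).astype(int)
  a=o["range_z"][v-14:v+14,u-38:u+38];b=t["range_z"][v-14:v+14,u-38:u+38]
  print(n,(abs(a-b)>6).sum())
print(manip.read_state()["clock"],manip.read_state()["eef_pos"])
E
```

```text
{'h': 97.6, 'c': (593.7, 5.6), 'mean': [593.7, 5.6], 'size': (299.0, 40.5), 'deg': -82.1, 'n': 1313}
{'h': 303.4, 'c': (456.3, -34.4), 'mean': [460.4, -36.7], 'size': (50.0, 48.6), 'deg': -56.2, 'n': 100}
yel 134
red 128
31.6 [397.1843544  -23.4242326  381.49786368]
```

View pics/f1.png

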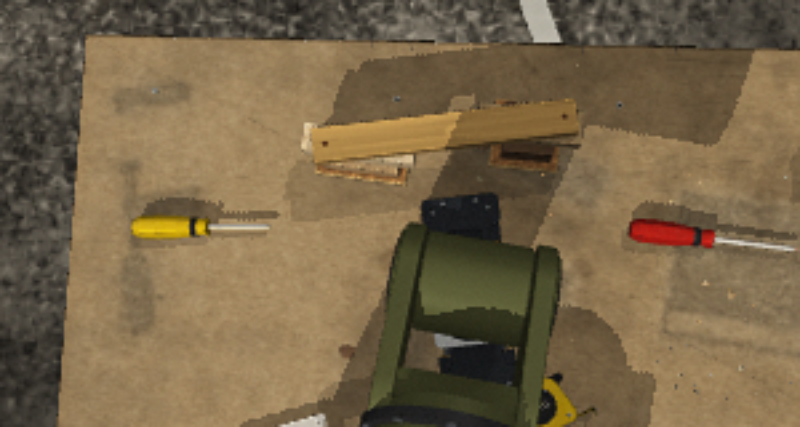

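View pics/f2.png

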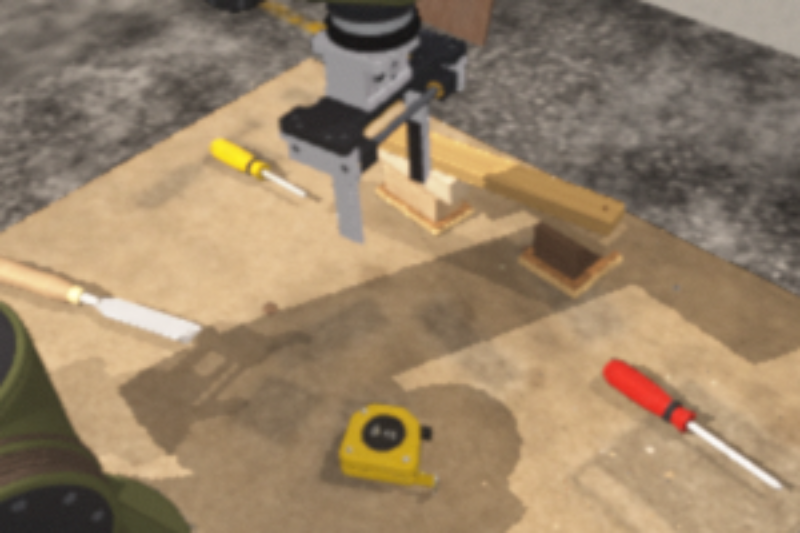

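The top view shows the batten lying across both piers, with its ends at (322,145) and (570,115). Both screwdrivers look where they were. I'll check them by colour.

```bash
python3 - <<'E'
from h import *
t=optics.camera("top");o=np.load("top0.npz")
for n,xy,lo,hi in(("yel",(487,310),(20,150,120),(32,255,255)),("red",(492,-270),(172,150,80),(180,255,255))):
  u,v=pix(t,[*xy,15]).astype(int)
  for f in(o["frame"],t["frame"]):
    m=cv2.inRange(cv2.cvtColor(f,cv2.COLOR_RGB2HSV),lo,hi)[v-15:v+15,u-45:u+45]
    y,x=np.nonzero(m);r=cv2.minAreaRect(np.c_[x,y].astype(np.float32));print(n,len(x),x.mean().round(2),y.mean().round(2),r)
E
```

```text
yel 156 35.71 15.7 ((37.5, 16.0), (8.0, 27.0), 90.0)
yel 191 36.34 16.04 ((37.5, 16.0), (8.0, 27.0), 90.0)
red 0 nan nan ((0.0, 0.0), (0.0, 0.0), 0.0)
red 0 nan nan ((0.0, 0.0), (0.0, 0.0), 0.0)<stdin>:7: RuntimeWarning: Mean of empty slice.
  ret = ret.dtype.type(ret / rcount)
```

The yellow driver hasn't moved. The red one sits at the same pixels, (672,233), in the mid-job and final top crops. Handing in.

```bash
python3 -c "
from cell import workorder
print(workorder.sign_off())"
```

```text
the job is handed in; nothing more can be done
None
```

The job is handed in: both piers are stacked and within about 2 mm of their pad centres by camera, the batten lies level across the middle of both, and neither screwdriver shows any shift in the images.

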